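# Push back the ratchet bookend in a library book rack

## Robot

A 7-joint arm with a two-finger parallel gripper is mounted at the origin on the work surface. World frame = base frame: x ahead of the robot, y to its left, z up, the work surface at z = 0. Lengths are in m, angles in rad, forces in N, time in s.
With the tool pointing down it reaches from about 0.35 to 0.9 m from the base axis. Payload 8.1 kg.
Tool frame: the origin (TCP) lies midway between the tips of the shut fingers; the grasp point (between the pads) lies 19 mm behind it; z points along the fingers, y is the direction in which the jaws open and shut (so a half turn about z gives the same grasp; the last joint's range is limited). The gripper opens to 92 mm and grips with 3 to 60 N. Pads are 19 mm wide; open, the fingers measure 130 mm over their backs; the gripper's body (75 mm by 190 mm) begins 47 mm behind the grasp point.
Start: joints at [1.194, 0.434, 0.025, 1.573, -0.012, 1.134, -0.075], TCP at [0.169, -0.602, 0.204] pointing down, gripper open.
Joint ranges: [-2.62, 2.62], [-0.44, 2.09], [-1.27, 1.32], [0.08, 2.57], [-1.32, 4.46], [0.12, 2], [-2.74, 2.74]. Speed limits (rad/s): [2.22, 2.22, 3.01, 3.01, 3.14, 3.14, 3.14].

## Interface

Orientations are given as a rotation vector (axis times angle).
In Python, from cell import bot, read_camera gives the robot as it stands. The module is installed in compiled form; this text tells all that it offers.
- The arm moves only by the tool carry_out, never from a script. Its argument "series" is one flat list of numbers, 5 for each row, row after row: the opening, from 0 (shut) to 1 (fully open), then the shift along the tool's x, y, z in m, then the turn about the tool's z in rad. A call has 1 to 20 rows; each row is the pose to reach, as a shift and turn from the pose measured when the call began, along the tool's axes at that moment; what a row does not reach only later rows make up. A row lasts 1/8 s, in which the tool goes at most 62.5 mm and 10.7 degrees, less where a joint would pass 70% of its speed; a pose out of reach is approached as far as the arm can. A call with a gripper value outside its range is refused whole. The fingers move at their own pace and stop on an object; the grip force is fixed at half the most. Time passes only in rows, so rows that repeat a pose let the fingers close. It gives the time, the measured TCP pose, the force and the opening at its end, in the units of the state.
- bot.sense(): the state, without advancing time (a new reading comes with each control period).
- read_camera(name): name is "scene" or "top" or "wrist"; returns a dict with "img" (400x640x3 uint8, blue, green, red), "range_z" (400x640 float32, m along the optical axis (not along the pixel's ray), 0 where there is no reading), "fx", "fy", "cx", "cy" (pixels), "eye" and "rotation" of the camera in the world; the wrist camera has in their place "T_tool_cam" (4x4, takes a point from camera to tool coordinates, whose origin is the TCP and whose axes are the flange's). Camera axes: x right, y down, z forward; pixel columns grow to the right and rows downward; lengths in m; the calibration is good to about 2 mm. The wrist camera is an equidistant fisheye: a pixel r from the principal point sees the ray r / f radians off the axis. A picture is of the moment at which its call begins: read the wrist's pose just before it.
- bot.finish_job(): hands the job in, once; it reports no verdict.
The state is a dict: "time_s": time; "joint_pos": joint angles; "qvel": joint speeds; "joint_efforts": joint torques, N m; "eef_pos": TCP position; "orientation": TCP orientation; "wrist_force": force on the tool from outside, world axes, zero at the start; "moment": the same for the moment, N m; "finger_gap": finger opening in m.
Only numpy, scipy, OpenCV 4.12 (cv2) and the standard library are available. Lean on these libraries where they do the work, as an engineer would, in place of code of your own. Each camera call takes 0.05 s, during which the arm holds its last target.

## Task

Make room in the desktop book rack for the returned book lying beside it: with the fingertips press down the release button behind the sliding bookend and, keeping it pressed, push the bookend back along its toothed rail, away from the row of books, until it stands against the end stop; then let the button go. Push gently, do not grasp or lift anything, and leave the row of books standing and everything else where it is.

Things in the scene. Friction and masses are not known exactly. Their poses are not given: they have to be found in the camera images.
- rack: Desktop book rack, screwed to the table, 460 mm long (its x axis, along the rail), 160 mm wide (y); origin: centre of its underside, on the table. Two wooden runners (tops 30 mm above the table), between them a steel bar with ratchet teeth every 12 mm. From -x to +x: end panel 165 mm high, row of four upright books, sliding bookend, free rail, end-stop board. Its place and yaw vary.
- end_stop (a point): Middle of the upper edge of the end-stop board's inner face, at the rail's +x end, 215 mm from the rack's origin and 50 mm above the table. Rubber bumpers 4 mm thick stand on this face, on which the bookend stops.
- bookend (a joint): Sliding steel bookend, position along the rail in m: 0 nearest the books, 0.210 against the end stop (+x). Its upright plate (130 mm wide, top 160 mm above the table) has its book-side face at rack x = -108 mm + joint value. Once released it slides with 1 to 2 N. Unless the button is down a pawl blocks it towards +x, after at most 5 mm of play in its notch; it clicks freely to -x.
- release (a joint): Travel of the release button in m: 0 up, 0.008 fully down; it goes straight down against a spring, about 3 N at first and 7 N fully down. The pawl is clear of the teeth beyond 0.005. It springs up when let go.
- button_top (a point): Centre of the top of the black release button, a flat pad 38 mm along the rail and 44 mm across; its top is 110 mm above the table when up. It rides on the bookend, on the rack's centre line, 80 mm behind (+x of) the plate's book-side face. A fingertip that holds it down can push the bookend along by friction or against the push plate.
- push_plate (a point): Middle of the top edge of the upright steel push plate behind the button (fixed to the bookend, 62 mm wide, 5 mm thick), on its face that looks to the button: 23.5 mm from the button's centre towards the end stop, 128 mm above the table.
- book_a_mid (a point): Centre of the upright book next to the fixed end panel, 26 mm thick, 118 mm across the rack, 158 mm high, standing on the runners.
- book_b_mid (a point): Centre of the second upright book, 20 x 105 mm, 145 mm high.
- book_c_mid (a point): Centre of the third upright book, 24 x 120 mm, 150 mm high.
- book_d_mid (a point): Centre of the fourth upright book, nearest the bookend, 24 x 110 mm, 140 mm high.
- returned_book_mid (a point): Centre of the returned book, lying flat on the table beside the rack, 150 x 115 mm, 28 mm thick. Only to be left alone.
- pot_near: Fibre plant pot beside the rack, 72 mm across, 68 mm high; origin at the centre of its foot.
- pot_side: A like fibre pot standing further to the robot's right.
- water_bottle: Water bottle, 62 mm across, 200 mm high; origin at the centre of its foot.
- pen_cup: Pen cup with pens, 72 mm across, 95 mm high (pens to 165 mm); origin at the centre of its foot.
- tape_roll: Roll of tape lying flat, 90 mm across, 24 mm high; origin at the centre of its underside.
Mind the look-alikes: they are no part of the job. Leave any turquoise look-alike of the part that bears book_d_mid alone. Leave any purple look-alike of the part that bears book_b_mid alone.

How it is judged:
By the outcome, as a careful person would: the job done as asked, in the order asked, and still so for the second after the job is handed in, with the robot touching nothing.
It also fails if it takes over 40 s, if anything falls off the work surface, if the arm or the gripper's body presses on something with over 40 N, if the wrist force passes 120 N, or if a joint passes its speed limit or range.

## Working session

There is one attempt and no reset: what is moved stays moved. The work goes in short steps, Python scripts to look and compute and a tool call to move; the robot and the scene stay as the last step left them, time stands still between calls to the robot, and variables do not carry over. Pictures are saved under pics/ and viewed, and the job is handed in when it is done.

Besides the shell and the picture viewer there is one more tool, called after "Emit:" as name(argument=value, ...) on one line, values as JSON. carry_out: Moves the arm, as the interface text tells. Its arguments: {"type":"object","properties":{"series":{"type":"array","items":{"type":"number"}}},"required":["series"]}

```bash
mkdir -p pics
python3 - <<'E'
from cell import bot, read_camera
import cv2,numpy as np
s=bot.sense();print(s)
for n in("scene","top"):
    c=read_camera(n);cv2.imwrite(f"pics/{n}0.png",c["img"]);np.savez(f"{n}0.npz",**{k:v for k,v in c.items()})
    print(n,c["fx"],c["cx"],c["cy"],c["eye"],c["rotation"])
E
```

```text
{'time_s': 0.0, 'joint_pos': array([ 1.19438344,  0.43523278,  0.02495472,  1.57410458, -0.01158188,
        1.13397172, -0.07504087]), 'qvel': array([-0.00048441, -0.00257305,  0.00054713,  0.00050297, -0.00089361,
        0.00057374,  0.00034532]), 'joint_efforts': array([-1.53773173e-03, -6.67863607e+01,  9.84358191e-01, -3.14468944e+01,
       -6.05731783e-02,  4.29044443e-02,  2.25053691e-04]), 'eef_pos': array([ 0.16880184, -0.6012091 ,  0.2034358 ]), 'orientation': array([-3.11067882e+00, -4.28574202e-01,  5.71172285e-04]), 'wrist_force': array([ 0.83802514, -0.05132292, -0.2414211 ]), 'moment': array([-0.00695007,  0.0346237 ,  0.05660853]), 'finger_gap': 0.09191471672032239}
scene 395.89619101293533 323.09786947296374 202.18859645873968 [ 1.15482026 -0.530767    0.65252703] [-1.95249696 -1.0263791   0.51778749]
top 370.28390392470425 317.77414272250104 200.31719538573995 [ 0.44097179 -0.046245    1.04495672] [-2.19858695  2.14866854 -0.06205528]
```

View pics/scene0.png

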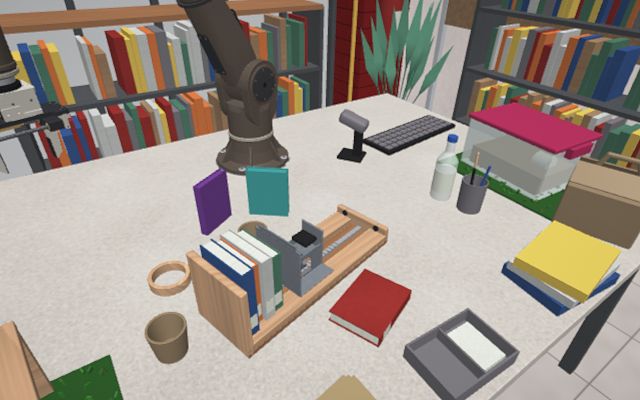

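View pics/top0.png

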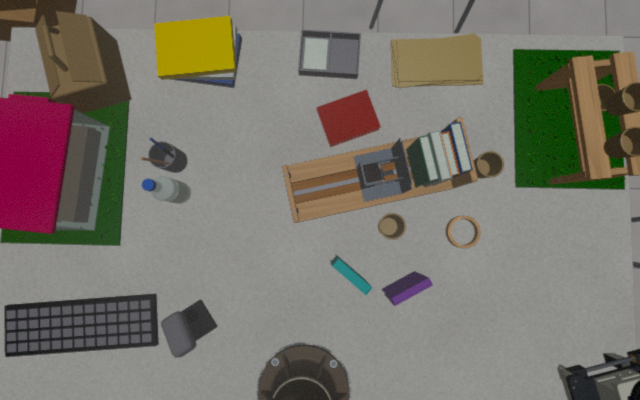

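The scene view shows the bookend's black button near (304,240) and the end stop at (360,220). In the top view the row of books is at (440,155), the button around (375,172) and the end stop at (290,193). The turquoise and purple look-alikes stand at (350,275) and (408,287). Next I'll measure these.

```bash
cat > h.py <<'E'
import numpy as np,cv2
from scipy.spatial.transform import Rotation as R
def cloud(d):
    z=d["range_z"];v,u=np.mgrid[:400,:640]
    p=np.dstack([(u-d["cx"])/d["fx"]*z,(v-d["cy"])/d["fy"]*z,z])
    rot=np.array(d["rotation"]);M=rot if rot.shape==(3,3) else R.from_rotvec(rot).as_matrix()
    w=p@M.T+d["eye"];w[z==0]=np.nan
    return w
def proj(d,P):
    M=R.from_rotvec(d["rotation"]).as_matrix();q=(np.atleast_2d(P)-d["eye"])@M
    return np.c_[q[:,0]/q[:,2]*d["fx"]+d["cx"],q[:,1]/q[:,2]*d["fy"]+d["cy"]]
E
python3 - <<'E'
from h import *
d=np.load("top0.npz");w=cloud(d);im=d["img"]
cv2.imwrite("pics/topz.png",cv2.resize(im[110:230,275:485],None,fx=3.8,fy=3.8,interpolation=cv2.INTER_CUBIC))
s=np.load("scene0.npz");cv2.imwrite("pics/scz.png",cv2.resize(s["img"][190:340,180:400],None,fx=3.6,fy=3.6,interpolation=cv2.INTER_CUBIC))
for n,dd in(("top",d),("scene",s)):
    W=cloud(dd);I=dd["img"]
    m=(I.max(2)<50)&(W[...,2]>.085)&(W[...,2]<.13)&(abs(W[...,0]-.5)<.2)&(abs(W[...,1])<.4)
    k,l,st,c=cv2.connectedComponentsWithStats(m.astype('uint8'))
    for i in range(1,k):
        if st[i,4]>8: print(n,st[i],c[i],np.nanmedian(W[l==i],0))
# rack by height 20-40mm wood
hsv=cv2.cvtColor(im,cv2.COLOR_BGR2HSV)
m=(w[...,2]>.022)&(w[...,2]<.06)&(hsv[...,0]<20)&(hsv[...,1]>80)&(hsv[...,2]>120)
m[:, :270]=0;m[:,490:]=0;m[:140]=0;m[225:]=0
k,l,st,c=cv2.connectedComponentsWithStats(m.astype('uint8'))
for i in range(1,k):
    if st[i,4]>20:
        P=w[l==i];r=cv2.minAreaRect(P[:,:2].astype('float32')*1000);print(st[i],c[i],r,np.median(P[:,2]))
E
```

```text
scene [470 173   4  11  21] [471.85714286 178.0952381 ] [0.62934938 0.35983218 0.1125925 ]
scene [292 230  24  17 236] [303.79661017 238.04661017] [ 0.59077235 -0.16619829  0.1108853 ]
[403 140  11  10  58] [407.12068966 142.89655172] ((684.4146728515625, -268.8230285644531), (19.59772491455078, 32.44812774658203), 46.221527099609375) 0.02957900318963602
[ 283  143  169   79 3273] [340.32538955 186.02383135] ((585.5068969726562, -159.58489990234375), (158.21548461914062, 441.78851318359375), 13.583942413330078) 0.03008246557724803
[450 216  28   9  70] [462.75714286 219.37142857] ((473.1693420410156, -425.1210632324219), (21.950103759765625, 74.28809356689453), 1.3731011152267456) 0.023945775866868857
```

```bash
ls pics
```

```text
scene0.png
scz.png
top0.png
topz.png
```

View pics/topz.png

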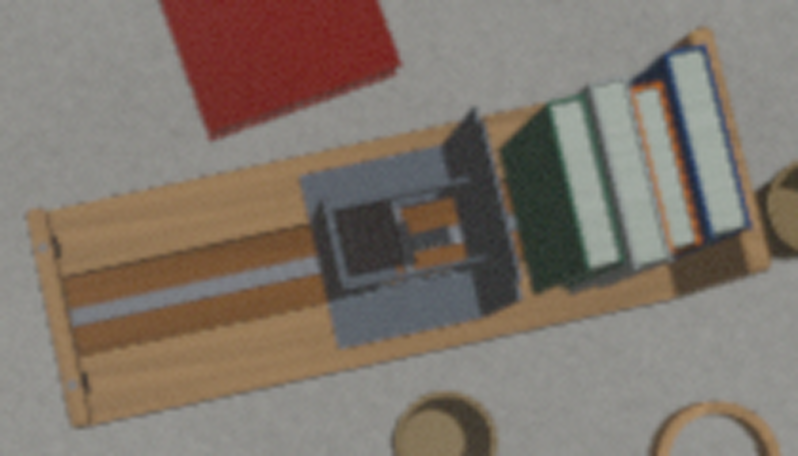

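View pics/scz.png

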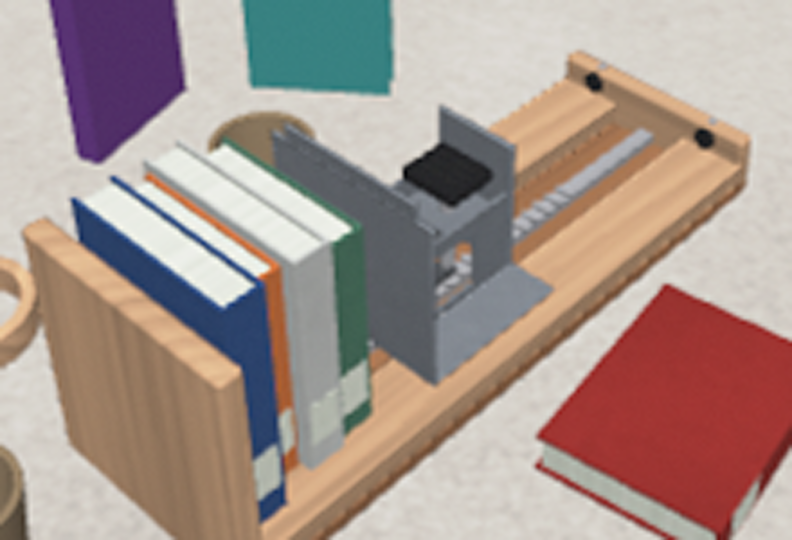

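Run:
```python
from h import *
import itertools
d=np.load("top0.npz");s=np.load("scene0.npz");w=cloud(d);W=cloud(s)
# rack edges: points z .024-.036 runner tops in both views
a=np.deg2rad(103.58)
for n,X,I in(("top",w,d["img"]),("scene",W,s["img"])):
    hsv=cv2.cvtColor(I,cv2.COLOR_BGR2HSV)
    m=(X[...,2]>.022)&(X[...,2]<.055)&(hsv[...,0]<20)&(hsv[...,1]>70)&(abs(X[...,0]-.59)<.17)&(abs(X[...,1]+.16)<.26)
    k,l,st,c=cv2.connectedComponentsWithStats(m.astype('uint8'));i=1+st[1:,4].argmax()
    P=X[l==i];r=cv2.minAreaRect(P[:,:2].astype('float32')*1000);print(n,r)
O=np.array([.5877,-.1684]);ux=np.array([np.cos(a),np.sin(a)]);uy=np.array([-ux[1],ux[0]])
for n,X in(("top",w),("scene",W)):
    q=X[...,:2]-O;rx=q@ux;ry=q@uy;z=X[...,2]
    base=(abs(rx)<.24)&(abs(ry)<.09)
    for nm,lo,hi,xa,xb in(("stop",.044,.056,.18,.24),("runner",.026,.034,.1,.2),("button",.105,.114,-.05,.08),("ppl",.122,.131,-.05,.08),("plate",.15,.165,-.13,.0),("panel",.16,.17,-.25,-.2)):
        m=base&(z>lo)&(z<hi)&(rx>xa)&(rx<xb)
        if m.sum()>4:print(n,nm,m.sum(),"rx",np.percentile(rx[m],[2,50,98]).round(4),"ry",np.percentile(ry[m],[2,50,98]).round(4),"z",np.median(z[m]).round(4))
S=cloud(s)
```

```text
top ((585.567626953125, -160.24395751953125), (159.25894165039062, 444.7302551269531), 13.601799964904785)
scene ((590.05224609375, -166.54318237304688), (161.0297393798828, 461.77392578125), 13.930370330810547)
top stop 332 rx [0.2156 0.2246 0.2322] ry [-0.075   0.0009  0.0764] z 0.0495
top runner 1263 rx [0.1022 0.1499 0.1978] ry [-0.0773  0.0305  0.0781] z 0.03
top button 265 rx [-0.0125  0.0064  0.0335] ry [-0.0207  0.0014  0.022 ] z 0.11
top ppl 53 rx [0.0289 0.0317 0.0337] ry [-0.0292  0.0015  0.0289] z 0.1272
top plate 215 rx [-0.1276 -0.112  -0.0714] ry [-0.0498  0.0028  0.0528] z 0.1587
top panel 227 rx [-0.2274 -0.2225 -0.2114] ry [-0.0776  0.0184  0.0777] z 0.1645
scene stop 296 rx [0.2141 0.2211 0.2312] ry [-0.0795 -0.0077  0.0736] z 0.0498
scene runner 903 rx [0.1034 0.1527 0.1972] ry [-0.0809 -0.0414  0.0742] z 0.0311
scene button 327 rx [-0.0139  0.0065  0.0304] ry [-0.0293 -0.0048  0.0219] z 0.1107
scene ppl 85 rx [0.0276 0.0294 0.0337] ry [-0.0311 -0.0025  0.0284] z 0.1274
scene plate 252 rx [-0.1278 -0.0745 -0.0721] ry [-0.0545 -0.0177  0.0486] z 0.1569
scene panel 825 rx [-0.2285 -0.2203 -0.2095] ry [-0.0785 -0.0117  0.0719] z 0.1653
```

```bash
cat >> h.py <<'E'
def toshift(s,target): 
    return R.from_rotvec(s["orientation"]).as_matrix().T@(np.array(target)-s["eef_pos"])
YAW=np.deg2rad(103.65);O=np.array([.5877,-.1684]);ux=np.array([np.cos(YAW),np.sin(YAW)]);uy=np.array([-ux[1],ux[0]])
E
python3 - <<'E'
from h import *
from cell import bot
s=bot.sense();M=R.from_rotvec(s["orientation"]).as_matrix();print(M.round(3))
p=O+.0135*ux;print(p,toshift(s,[*p,.25]))
print("turn",np.degrees(np.arctan2(M[1,0],M[0,0])),"need +",103.65-np.degrees(np.arctan2(M[1,0],M[0,0])))
E
```

```text
[[ 0.963  0.27  -0.001]
 [ 0.27  -0.963  0.001]
 [-0.    -0.001 -1.   ]]
[ 0.58451413 -0.1552813 ] [ 0.52077659 -0.31704695 -0.04610877]
turn 15.684703977449935 need + 87.96529602255006
```

Emit:
carry_out(series=[0,0,0,-0.05,0,0,0.04,-0.024,-0.08,-0.12,0,0.08,-0.05,-0.08,-0.24,0,0.12,-0.073,-0.08,-0.36,0,0.16,-0.098,-0.08,-0.48,0,0.2,-0.122,-0.08,-0.6,0,0.24,-0.146,-0.08,-0.72,0,0.28,-0.17,-0.08,-0.84,0,0.32,-0.195,-0.08,-0.96,0,0.36,-0.22,-0.08,-1.08,0,0.4,-0.244,-0.08,-1.2,0,0.44,-0.268,-0.08,-1.32,0,0.48,-0.292,-0.08,-1.44,0,0.505,-0.308,-0.08,-1.5,0,0.521,-0.317,-0.08,-1.535,0,0.521,-0.317,-0.08,-1.535,0,0.521,-0.317,-0.08,-1.535])

```text
time_s: 2.22
eef_pos: [0.584, -0.1569, 0.2838]
orientation: [-1.945, -2.466, 0.001]
wrist_force: [-0.9, -0.1, 0.8]
finger_gap: 0.0005
```

Run:
```python
from h import *
from cell import bot,read_camera
s=bot.sense();M=R.from_rotvec(s["orientation"]).as_matrix();print(s["eef_pos"],s["joint_pos"].round(2),np.degrees(np.arctan2(M[1,0],M[0,0])))
c=read_camera("wrist");cv2.imwrite("pics/w1.png",c["img"]);print(c["T_tool_cam"],c["fx"],c["cx"],c["cy"])
p=O+.0135*ux
print("shift",toshift(s,[*p,.116]))
def wp(P):
    T=np.array(c["T_tool_cam"]);t=M.T@(np.array(P)-s["eef_pos"]);q=T[:3,:3].T@(t-T[:3,3])
    th=np.arctan2(np.hypot(q[0],q[1]),q[2]);ph=np.arctan2(q[1],q[0]);return c["cx"]+c["fx"]*th*np.cos(ph),c["cy"]+c["fy"]*th*np.sin(ph)
im=c["img"].copy()
for rx,ry,z in((.0055,0,.11),(-.0135,.022,.11),(-.0135,-.022,.11),(.029,0,.128),(.029,.031,.128),(.029,-.031,.128),(.215,0,.05),(.0135,0,.11)):
    u=wp([*(O+rx*ux+ry*uy),z]);print(rx,ry,np.round(u));cv2.circle(im,(int(u[0]),int(u[1])),2,(0,0,255),-1)
cv2.imwrite("pics/w1m.png",im)
c=read_camera("scene");cv2.imwrite("pics/s1.png",c["img"])
```

```text
[ 0.58396503 -0.15692714  0.2837503 ] [ 0.51  0.4  -0.49  1.47  0.19  1.32  0.24] 103.48051264099922
[[ 1.63045813e-04 -9.64802467e-01 -2.62975613e-01  7.09470047e-02]
 [ 9.99999975e-01  1.97139462e-04 -1.03259881e-04  2.13308973e-04]
 [ 1.51468259e-04 -2.62975590e-01  9.64802475e-01 -1.80455711e-01]
 [ 0.00000000e+00  0.00000000e+00  0.00000000e+00  1.00000000e+00]] 309.70691628693146 321.194401329862 201.7704946858809
shift [0.00135016 0.00110982 0.16775017]
0.0055 0 [322. 186.]
-0.0135 0.022 [304. 202.]
-0.0135 -0.022 [341. 202.]
0.029 0 [322. 169.]
0.029 0.031 [294. 169.]
0.029 -0.031 [350. 169.]
0.215 0 [322.  24.]
0.0135 0 [322. 179.]
```

View pics/w1m.png

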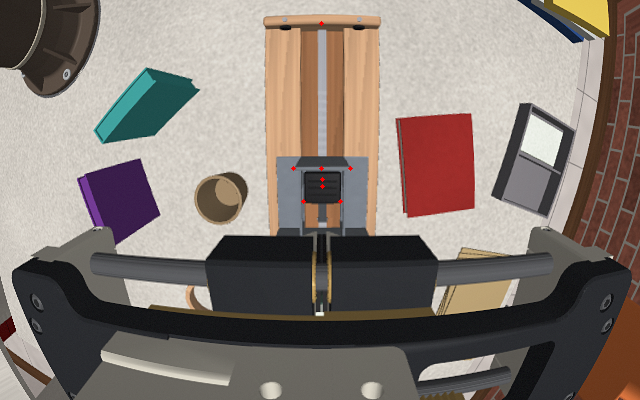

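View pics/s1.png

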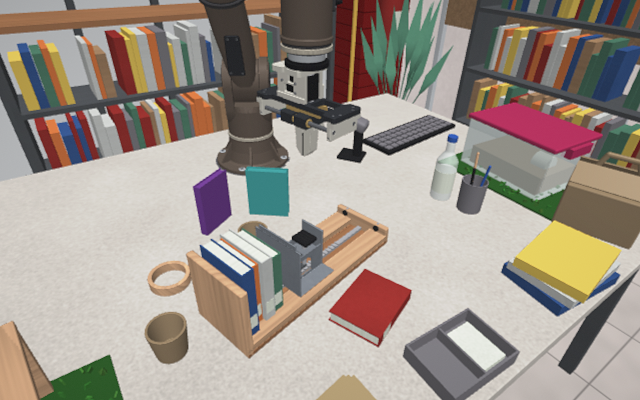

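The wrist overlay agrees with the measured model: the projected button corners at (304,202) and (341,202) and the push-plate edge at row 169 fall on the real ones. Next I descend to just above the button.

Emit:
carry_out(series=[0,0.001,0.001,0.03,0,0,0.001,0.001,0.06,0,0,0.001,0.001,0.09,0,0,0.001,0.001,0.12,0,0,0.001,0.001,0.145,0,0,0.001,0.001,0.16,0,0,0.001,0.001,0.168,0,0,0.001,0.001,0.168,0])

```text
time_s: 3.32
eef_pos: [0.5846, -0.1559, 0.1161]
orientation: [-1.945, -2.466, 0.0]
wrist_force: [-0.6, 0.1, -0.3]
finger_gap: 0.0
```

Run:
```python
from h import *
from cell import bot,read_camera
s=bot.sense();print(s["time_s"],s["eef_pos"],s["wrist_force"]);q=s["eef_pos"][:2]-O;print(q@ux,q@uy)
print(R.from_rotvec(s["orientation"]).as_matrix().round(3))
c=read_camera("scene");cv2.imwrite("pics/s2.png",cv2.resize(c["img"][100:320,180:440],None,fx=3,fy=2.7))
c=read_camera("top");cv2.imwrite("pics/t2.png",c["img"])
c=read_camera("wrist");cv2.imwrite("pics/w2.png",c["img"])
```

```text
3.325 [ 0.58458755 -0.15586742  0.11607126] [-0.60031845  0.13669653 -0.32436753]
0.012913109404941787 6.697584098454892e-05
[[-0.233  0.973 -0.001]
 [ 0.973  0.233  0.   ]
 [ 0.001 -0.001 -1.   ]]
```

View pics/s2.png

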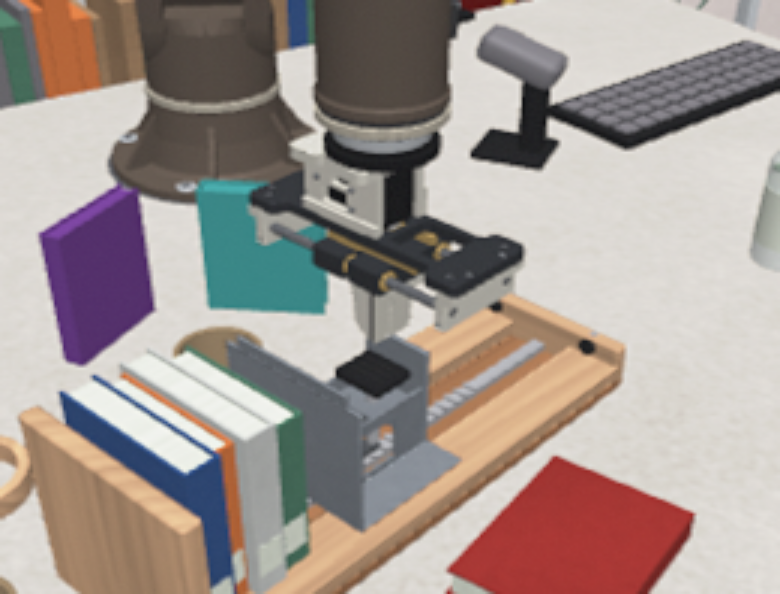

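View pics/w2.png

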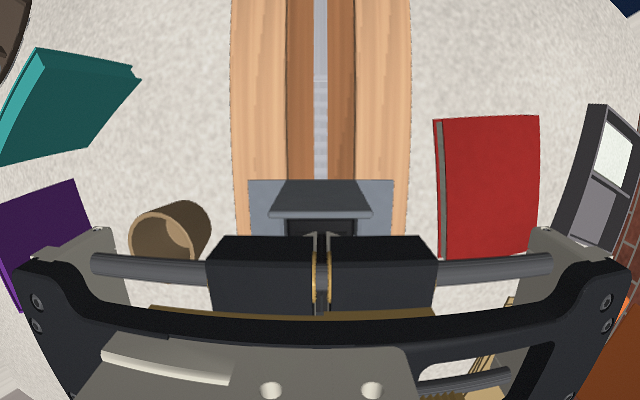

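The scene view shows the fingertip ending near full-image (307,224), above or behind the button at (304,238). The tip should be only 6 mm above it, so I'll check with depth.

Run:
```python
from h import *
from cell import bot,read_camera
s=bot.sense()
for n in("scene","top"):
    c=read_camera(n);np.savez(n+"2.npz",**c);W=cloud(c);print(n,"tcp px",proj(c,s["eef_pos"]))
    t=(W-s["eef_pos"])@R.from_rotvec(s["orientation"]).as_matrix()
    m=(abs(t[...,0])<.05)&(abs(t[...,1])<.06)&(t[...,2]<-.002)&(t[...,2]>-.16)
    for a in np.arange(-.15,0,.01):
        k=m&(t[...,2]>=a)&(t[...,2]<a+.01)
        if k.sum()>2:print(a.round(3),k.sum(),np.percentile(t[k],[3,50,97],axis=0)[:,:2].round(4).tolist())
```

```text
scene tcp px [[306.40712591 232.80260082]]
-0.15 207 [[-0.0233, -0.0457], [-0.0191, 0.0014], [0.0231, 0.018]]
-0.14 336 [[-0.0242, -0.0541], [-0.0189, 0.0165], [0.0258, 0.0569]]
-0.13 240 [[-0.0249, -0.0513], [-0.0228, 0.0234], [0.0212, 0.0563]]
-0.12 282 [[-0.0344, -0.026], [-0.0214, 0.0148], [0.0218, 0.0406]]
-0.11 243 [[-0.0353, -0.0543], [-0.0287, 0.026], [0.0285, 0.0566]]
-0.1 81 [[-0.0351, -0.0262], [-0.0332, 0.021], [0.0048, 0.0324]]
-0.09 13 [[-0.0122, 0.0212], [0.003, 0.0306], [0.0109, 0.0324]]
-0.08 23 [[-0.0107, 0.0018], [-0.0083, 0.02], [0.0016, 0.0216]]
-0.07 64 [[-0.0101, -0.0143], [-0.0082, 0.0101], [0.0081, 0.0204]]
-0.06 78 [[-0.01, -0.0154], [-0.0081, 0.0107], [0.0113, 0.0198]]
-0.05 70 [[-0.0103, -0.0143], [-0.0081, 0.0088], [0.0102, 0.0193]]
-0.04 46 [[-0.0101, -0.0123], [-0.0088, 0.0044], [0.0088, 0.0184]]
-0.03 9 [[-0.0091, -0.0072], [-0.0089, -0.0014], [-0.006, 0.0066]]
-0.02 28 [[0.015, -0.003], [0.0173, 0.0127], [0.0204, 0.0286]]
-0.01 45 [[0.0146, -0.0088], [0.016, 0.0136], [0.019, 0.031]]
top tcp px [[369.0601742 172.1956123]]
-0.14 51 [[0.0126, -0.0593], [0.0236, -0.0475], [0.0268, 0.0582]]
-0.13 21 [[0.0147, -0.0587], [0.0266, -0.0492], [0.0271, 0.0593]]
-0.12 90 [[0.0293, -0.0291], [0.0337, 0.0001], [0.0376, 0.0292]]
-0.11 116 [[0.0249, -0.0571], [0.0304, 0.0009], [0.0379, 0.0575]]
-0.1 10 [[0.0337, -0.0276], [0.0376, 0.0023], [0.0378, 0.0269]]
```

Run:
```python
from h import *
a=np.load("scene0.npz");b=np.load("scene2.npz")
f=lambda d:cv2.resize(d["img"][195:260,275:335],None,fx=6.5,fy=6.5,interpolation=cv2.INTER_NEAREST)
cv2.imwrite("pics/cmp.png",np.hstack([f(a),f(b)]))
```

```text
(no output)
```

View pics/cmp.png

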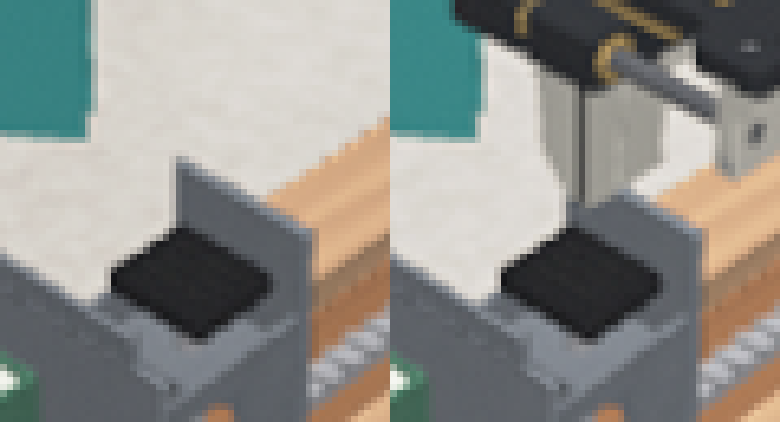

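The tip is in front of the push plate. It looks roughly 12 mm higher than the reported TCP height implies, so I'll feel for contact in small steps.

Emit:
carry_out(series=[0,0,0,0.002,0,0,0,0,0.004,0,0,0,0,0.006,0,0,0,0,0.006,0])

```text
time_s: 4.08
eef_pos: [0.5849, -0.1556, 0.1104]
orientation: [-1.945, -2.467, -0.0]
wrist_force: [-0.6, 0.8, 0.2]
finger_gap: 0.0004
```

Emit:
carry_out(series=[0,0,0,0.001,0,0,0,0,0.002,0,0,0,0,0.003,0,0,0,0,0.003,0])

```text
time_s: 4.58
eef_pos: [0.5849, -0.1557, 0.1074]
orientation: [-1.945, -2.466, -0.0]
wrist_force: [0.5, -0.5, -1.0]
finger_gap: 0.0003
```

Emit:
carry_out(series=[0,0,0,0.001,0,0,0,0,0.002,0,0,0,0,0.003,0,0,0,0,0.003,0])

```text
time_s: 5.08
eef_pos: [0.5848, -0.1557, 0.1042]
orientation: [-1.945, -2.466, -0.0]
wrist_force: [-0.1, 1.2, -0.8]
finger_gap: 0.0003
```

Run:
```python
from h import *
from cell import bot,read_camera
s=bot.sense();print(s["eef_pos"],s["wrist_force"])
c=read_camera("scene");b=c
f=lambda d:cv2.resize(d["img"][195:260,275:335],None,fx=6.5,fy=6.5,interpolation=cv2.INTER_NEAREST)
cv2.imwrite("pics/cmp2.png",f(b));print(proj(c,s["eef_pos"]))
```

```text
[ 0.58478362 -0.1556779   0.1042458 ] [-0.0540138   1.2085448  -0.82352675]
[[306.30329891 237.22014933]]
```

View pics/cmp2.png

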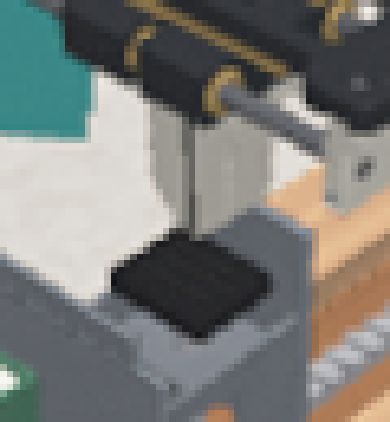

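No contact yet. The tip is visibly still about 10 mm above the button, whose top is unmoved, so the shut tips sit behind the reported TCP. I'll keep feeling downwards.

Emit:
carry_out(series=[0,0,0,0.001,0,0,0,0,0.002,0,0,0,0,0.003,0,0,0,0,0.004,0,0,0,0,0.004,0])

```text
time_s: 5.75
eef_pos: [0.5848, -0.1557, 0.1002]
orientation: [-1.945, -2.466, -0.0]
wrist_force: [0.1, 1.0, 1.1]
finger_gap: 0.0004
```

Emit:
carry_out(series=[0,0,0,0.001,0,0,0,0,0.002,0,0,0,0,0.003,0,0,0,0,0.003,0])

```text
time_s: 6.25
eef_pos: [0.5847, -0.1557, 0.0971]
orientation: [-1.945, -2.466, 0.0]
wrist_force: [-0.1, -0.4, 0.7]
finger_gap: 0.0002
```

Emit:
carry_out(series=[0,0,0,0.001,0,0,0,0,0.002,0,0,0,0,0.003,0,0,0,0,0.003,0])

```text
time_s: 6.75
eef_pos: [0.5847, -0.1557, 0.094]
orientation: [-1.945, -2.466, 0.0]
wrist_force: [0.6, 0.1, -0.5]
finger_gap: 0.0002
```

Run:
```python
from h import *
from cell import bot,read_camera
s=bot.sense();print(s["eef_pos"],s["wrist_force"])
c=read_camera("scene");b=c
f=lambda d:cv2.resize(d["img"][195:260,275:335],None,fx=6.5,fy=6.5,interpolation=cv2.INTER_NEAREST)
cv2.imwrite("pics/cmp3.png",f(b));print(proj(c,s["eef_pos"]))
```

```text
[ 0.58465646 -0.15565206  0.0939918 ] [ 0.62617779  0.06881528 -0.5482955 ]
[[306.27524705 240.80866892]]
```

View pics/cmp3.png

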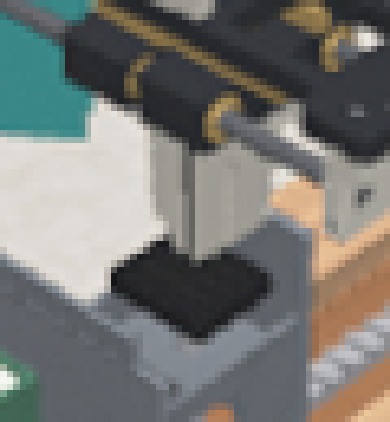

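Emit:
carry_out(series=[0,0,0,0.001,0,0,0,0,0.002,0,0,0,0,0.003,0,0,0,0,0.003,0])

```text
time_s: 7.3
eef_pos: [0.5846, -0.1556, 0.0909]
orientation: [-1.945, -2.466, 0.0]
wrist_force: [1.0, -0.6, -0.2]
finger_gap: 0.0004
```

Emit:
carry_out(series=[0,0,0,0.001,0,0,0,0,0.002,0,0,0,0,0.003,0,0,0,0,0.003,0])

```text
time_s: 7.8
eef_pos: [0.5846, -0.1556, 0.088]
orientation: [-1.945, -2.466, 0.0]
wrist_force: [0.1, -0.4, -1.2]
finger_gap: 0.0005
```

```bash
cat > look.py <<'E'
import sys
from h import *
from cell import bot,read_camera
s=bot.sense();print(s["time_s"],s["eef_pos"],s["wrist_force"]);q=s["eef_pos"][:2]-O;print("rack",q@ux,q@uy)
c=read_camera("scene");f=lambda d:cv2.resize(d["img"][180:270,265:385],None,fx=6,fy=6,interpolation=cv2.INTER_NEAREST)
cv2.imwrite(f"pics/{sys.argv[1]}.png",f(c))
W=cloud(c);t=(W-s["eef_pos"])@R.from_rotvec(s["orientation"]).as_matrix()
m=(abs(t[...,0])<.0125)&(abs(t[...,1])<.025)&(t[...,2]<.03)&(t[...,2]>-.06)&(c["img"].min(2)>95)
for a in np.arange(-.04,.01,.004):
    k=m&(t[...,2]>=a)&(t[...,2]<a+.004)
    if k.sum()>2:print(a.round(3),k.sum(),np.percentile(t[k],[3,50,97],axis=0)[:,:2].round(4).tolist())
E
python3 look.py l1
```

```text
7.8 [ 0.58459292 -0.15564275  0.08796233] [ 0.14752181 -0.43189272 -1.18221109]
rack 0.013130169846358319 8.736242110583186e-06
-0.04 20 [[-0.01, -0.0118], [-0.0081, 0.0083], [0.009, 0.0186]]
-0.036 11 [[-0.0096, -0.0127], [-0.0084, -0.0012], [-0.0058, 0.0147]]
-0.032 14 [[-0.0096, -0.0105], [-0.0086, -0.0015], [-0.0062, 0.0097]]
-0.028 6 [[-0.0097, -0.0081], [-0.0079, -0.0001], [-0.0067, 0.0052]]
0.004 11 [[-0.0122, -0.0201], [-0.0094, 0.0056], [0.0099, 0.0138]]
0.008 49 [[-0.0121, -0.0213], [-0.0057, 0.0071], [0.0099, 0.0147]]
```

View pics/l1.png

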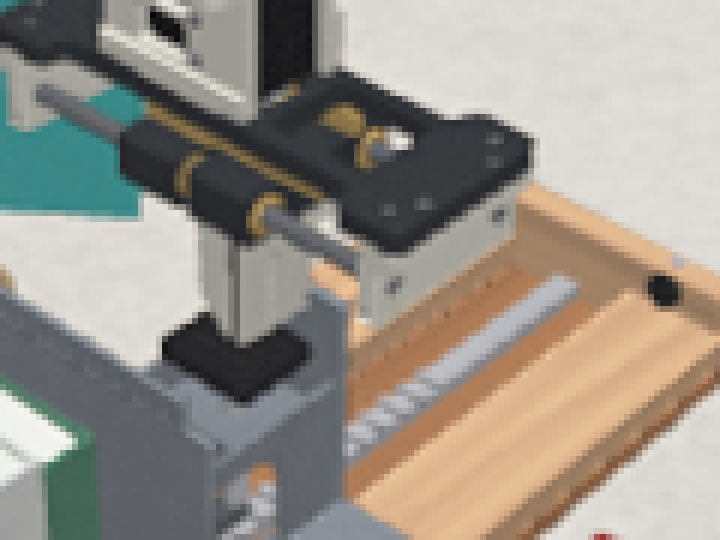

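The tip is now at about z = 0.112 with the TCP reading 24 mm lower, so contact should come next.

Emit:
carry_out(series=[0,0,0,0.001,0,0,0,0,0.002,0,0,0,0,0.003,0,0,0,0,0.003,0])

```text
time_s: 8.35
eef_pos: [0.5847, -0.1558, 0.085]
orientation: [-1.945, -2.466, 0.0]
wrist_force: [-0.7, -0.7, 5.7]
finger_gap: 0.0003
```

Emit:
carry_out(series=[0,0,0,0.001,0,0,0,0,0.002,0,0,0,0,0.002,0])

```text
time_s: 8.72
eef_pos: [0.5847, -0.1558, 0.0831]
orientation: [-1.945, -2.466, 0.0]
wrist_force: [-1.8, -0.4, 6.2]
finger_gap: 0.0002
```

Emit:
carry_out(series=[0,0,0,0.001,0,0,0,0,0.001,0])

```text
time_s: 8.98
eef_pos: [0.5847, -0.1558, 0.0823]
orientation: [-1.945, -2.466, 0.0]
wrist_force: [-2.8, 0.2, 5.9]
finger_gap: 0.0007
```

Emit:
carry_out(series=[0,0,0,0.001,0,0,0,0,0.001,0])

```text
time_s: 9.22
eef_pos: [0.5847, -0.1558, 0.0814]
orientation: [-1.945, -2.466, 0.001]
wrist_force: [-1.9, -0.2, 6.1]
finger_gap: 0.0004
```

```bash
python3 look.py l2
```

```text
9.225 [ 0.58468508 -0.15584536  0.0813964 ] [-1.94377272 -0.18453918  6.12579127]
rack 0.01291152906524767 -3.300451314684553e-05
-0.04 24 [[-0.0102, -0.012], [-0.008, 0.0088], [0.0094, 0.0188]]
-0.036 11 [[-0.0098, -0.013], [-0.0081, -0.002], [-0.0074, 0.0097]]
-0.032 11 [[-0.0093, -0.0096], [-0.0086, -0.0008], [-0.0064, 0.0095]]
-0.028 6 [[-0.0094, -0.0091], [-0.0072, -0.001], [-0.0062, 0.0031]]
-0.0 24 [[-0.0123, -0.0208], [-0.0045, 0.012], [0.0113, 0.0155]]
```

View pics/l2.png

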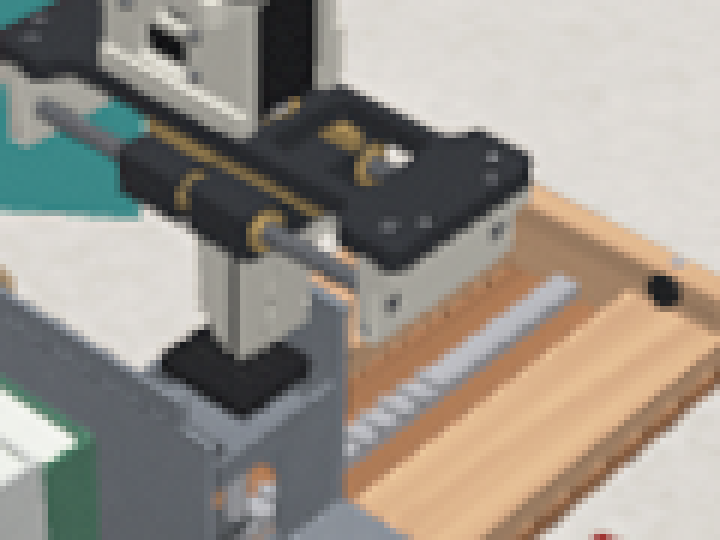

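```bash
cat > bt.py <<'E'
from h import *
from cell import bot,read_camera
a=np.load("scene0.npz");c=read_camera("scene")
for d in(a,c):
    W=cloud(d);q=W[...,:2]-O;rx=q@ux;ry=q@uy
    m=(d["img"].max(2)<50)&(W[...,2]>.09)&(W[...,2]<.125)&(rx>-.03)&(rx<.24)&(abs(ry)<.025)
    m2=(W[...,2]>.121)&(W[...,2]<.132)&(rx>-.03)&(rx<.24)&(abs(ry)<.034)&(ry<-.022)
    print(m.sum(),np.percentile(W[m][:,2],[10,50,90]),"rx min",np.percentile(rx[m],[2,50]),"pp",m2.sum(),np.median(rx[m2]))
s=bot.sense();print(s["eef_pos"],s["wrist_force"],s["moment"],s["time_s"])
E
python3 bt.py
```

```text
236 [0.10825579 0.1108853  0.11229487] rx min [-0.01386831  0.00092562] pp 21 0.02958156984786851
176 [0.10167069 0.10417566 0.10567491] rx min [-0.01409554 -0.00345228] pp 19 0.02938394845536596
[ 0.58471376 -0.15582962  0.08147795] [-1.64281767 -0.02117346  7.18403047] [-0.05304211  0.35367313 -0.00469856] 9.325
```

The button top is down 6.7 mm at about 6–7 N, beyond the 5 mm release point. Now a bit deeper, then push slowly along the rail.

Emit:
carry_out(series=[0,0,0,0.0005,0,0,0.002,0,0.0005,0,0,0.005,0,0.0005,0,0,0.009,0,0.0005,0,0,0.013,0,0.0005,0,0,0.017,0,0.0005,0,0,0.021,0,0.0005,0,0,0.025,0,0.0005,0,0,0.025,0,0.0005,0])

```text
time_s: 10.45
eef_pos: [0.5788, -0.1312, 0.0812]
orientation: [-1.945, -2.467, 0.001]
wrist_force: [-2.1, 0.7, 6.7]
finger_gap: 0.0002
```

```bash
python3 bt.py; python3 look.py l3
```

```text
236 [0.10825579 0.1108853  0.11229487] rx min [-0.01386831  0.00092562] pp 21 0.02958156984786851
174 [0.10134865 0.10397916 0.1055298 ] rx min [0.01098164 0.02179813] pp 15 0.05556297205711741
[ 0.57875115 -0.13119422  0.08117323] [-2.89519063  0.21638751  5.94186128] [0.10370082 0.44205467 0.0121656 ] 10.5
10.5 [ 0.57875115 -0.13119422  0.08117323] [-2.89519063  0.21638751  5.94186128]
rack 0.03826675921945224 -8.410783408316625e-05
-0.04 19 [[-0.0098, -0.0117], [-0.0077, 0.0054], [0.0077, 0.0185]]
-0.036 14 [[-0.0095, -0.0124], [-0.0088, -0.0023], [-0.0071, 0.0124]]
-0.032 10 [[-0.0098, -0.0107], [-0.0085, 0.0022], [-0.0066, 0.0103]]
-0.028 5 [[-0.0086, -0.0048], [-0.0081, 0.0001], [-0.0068, 0.0041]]
-0.0 26 [[-0.0124, -0.0114], [-0.0055, 0.011], [0.0079, 0.0157]]
```

View pics/l3.png

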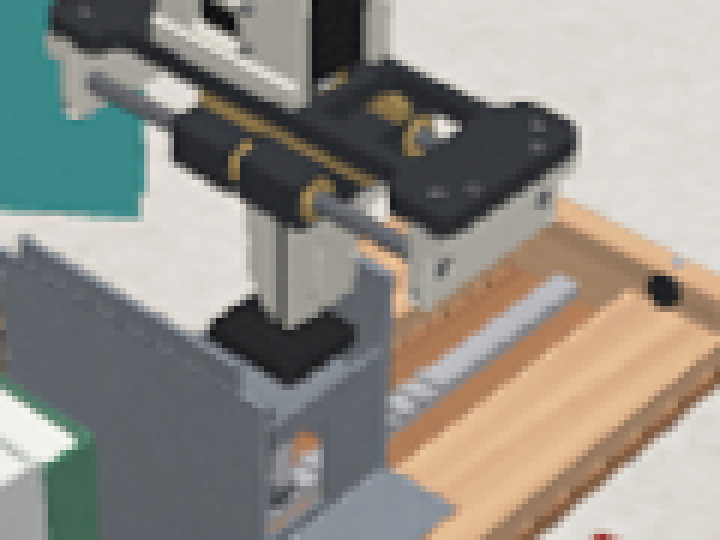

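The bookend rode along 25 mm with the fingertip. Continuing.

Emit:
carry_out(series=[0,0.004,0,0.0002,0,0,0.01,0,0.0002,0,0,0.018,0,0.0002,0,0,0.026,0,0.0002,0,0,0.034,0,0.0002,0,0,0.042,0,0.0002,0,0,0.05,0,0.0002,0,0,0.058,0,0.0002,0,0,0.066,0,0.0002,0,0,0.074,0,0.0002,0,0,0.082,0,0.0002,0,0,0.09,0,0.0002,0,0,0.098,0,0.0002,0,0,0.106,0,0.0002,0,0,0.114,0,0.0002,0,0,0.122,0,0.0002,0,0,0.128,0,0.0002,0,0,0.132,0,0.0002,0,0,0.132,0,0.0002,0])

```text
time_s: 12.92
eef_pos: [0.5476, -0.0023, 0.0811]
orientation: [-1.944, -2.467, 0.001]
wrist_force: [-2.3, 1.3, 6.8]
finger_gap: 0.0002
```

```bash
python3 bt.py; python3 look.py l4
```

```text
236 [0.10825579 0.1108853  0.11229487] rx min [-0.01386831  0.00092562] pp 21 0.02958156984786851
86 [0.10205691 0.10439019 0.10587397] rx min [0.14511382 0.1602884 ] pp 35 0.0846462970403252
[ 0.5476006  -0.00237725  0.08111769] [-2.92999135  0.47878679  5.74764221] [ 0.0558517   0.55766041 -0.00097516] 12.975
12.975 [ 0.5476006  -0.00237725  0.08111769] [-2.92999135  0.47878679  5.74764221]
rack 0.1707965748710174 -0.00021293980653701885
-0.04 14 [[-0.0095, -0.0129], [-0.0076, 0.0123], [0.0079, 0.0183]]
-0.036 14 [[-0.0105, -0.0134], [-0.0086, 0.0005], [-0.0068, 0.0132]]
-0.032 7 [[-0.0098, -0.0082], [-0.0088, -0.0019], [-0.0068, 0.0082]]
-0.028 4 [[-0.0084, -0.0066], [-0.0078, -0.0021], [-0.0056, 0.0016]]
-0.024 3 [[-0.007, -0.0164], [-0.0053, 0.0016], [0.001, 0.0033]]
-0.0 13 [[-0.009, 0.01], [0.0006, 0.0132], [0.0116, 0.0157]]
```

View pics/l4.png

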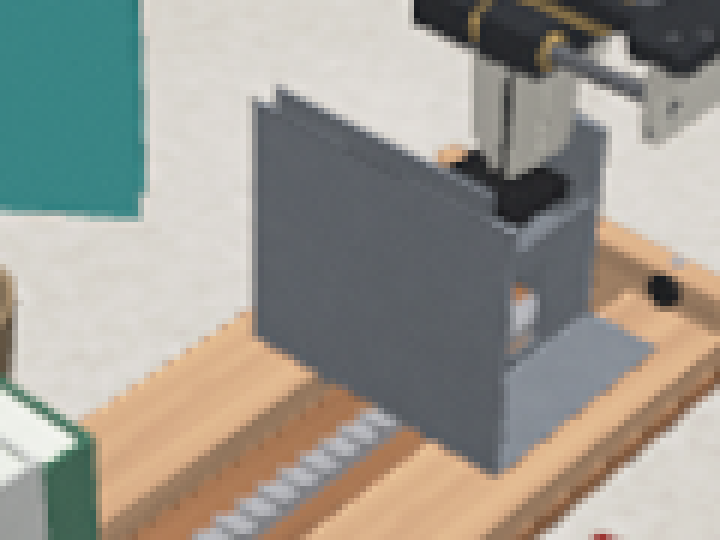

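The bookend is near the stop, with about 19 mm left. Finishing slowly and watching the force.

Emit:
carry_out(series=[0,0.003,0,0.0002,0,0,0.006,0,0.0002,0,0,0.009,0,0.0002,0,0,0.012,0,0.0002,0,0,0.015,0,0.0002,0,0,0.018,0,0.0002,0,0,0.018,0,0.0002,0])

```text
time_s: 13.9
eef_pos: [0.5433, 0.0155, 0.0811]
orientation: [-1.943, -2.467, 0.001]
wrist_force: [-2.6, 0.3, 7.6]
finger_gap: 0.0006
```

Emit:
carry_out(series=[0,0.002,0,0,0,0,0.004,0,0,0,0,0.004,0,0,0])

```text
time_s: 14.28
eef_pos: [0.5424, 0.0191, 0.0813]
orientation: [-1.944, -2.467, 0.001]
wrist_force: [-0.9, -2.7, 6.2]
finger_gap: 0.0002
```

```bash
python3 bt.py; python3 look.py l5
```

```text
236 [0.10825579 0.1108853  0.11229487] rx min [-0.01386831  0.00092562] pp 21 0.02958156984786851
74 [0.10273901 0.10478929 0.10620257] rx min [0.16607211 0.1820594 ] pp 33 0.20797026534173296
[0.54245515 0.0191022  0.08132992] [-1.15370294 -1.58963197  6.76368448] [-0.36535114  0.17796706 -0.00950643] 14.325
14.325 [0.54245515 0.0191022  0.08132992] [-1.15370294 -1.58963197  6.76368448]
rack 0.19288361938482235 -0.0002817566136723786
-0.04 17 [[-0.0104, -0.0118], [-0.008, 0.007], [0.0098, 0.0187]]
-0.036 15 [[-0.01, -0.0089], [-0.0081, 0.004], [-0.0063, 0.0136]]
-0.032 5 [[-0.0093, -0.0127], [-0.0081, -0.0027], [-0.0067, 0.0097]]
-0.028 6 [[-0.0095, -0.0057], [-0.008, -0.0002], [-0.0063, 0.0055]]
-0.0 10 [[-0.0071, 0.0107], [0.0028, 0.0132], [0.0105, 0.0157]]
```

View pics/l5.png

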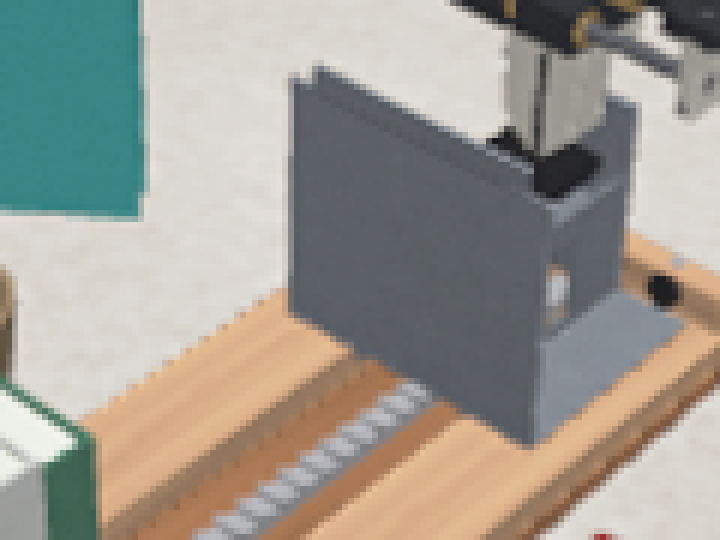

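Emit:
carry_out(series=[0,0.0015,0,0,0,0,0.003,0,0,0,0,0.003,0,0,0])

```text
time_s: 14.75
eef_pos: [0.5424, 0.021, 0.0817]
orientation: [1.945, 2.466, -0.001]
wrist_force: [-1.0, -3.9, 5.9]
finger_gap: 0.0
```

Emit:
carry_out(series=[0,0.001,0,0,0,0,0.002,0,0,0,0,0.002,0,0,0])

```text
time_s: 15.12
eef_pos: [0.5425, 0.0216, 0.0819]
orientation: [1.945, 2.464, -0.002]
wrist_force: [-0.8, -4.6, 5.3]
finger_gap: 0.0004
```

```bash
python3 bt.py
```

```text
236 [0.10825579 0.1108853  0.11229487] rx min [-0.01386831  0.00092562] pp 21 0.02958156984786851
82 [0.10322093 0.10547648 0.10668102] rx min [0.16703331 0.18287408] pp 31 0.10780682748141143
[0.54248936 0.0215677  0.08192969] [-0.09903381 -4.26568079  6.27828128] [-1.03437783 -0.08165473  0.03296359] 15.175
```

The bookend no longer moves and the force along the rail has risen to over 4 N, where sliding needs 1–2 N, so it's against the bumpers. Now letting the button up straight.

Emit:
carry_out(series=[0,0.001,0,-0.004,0,0,0.001,0,-0.01,0,0,0.001,0,-0.02,0,0,0,0,-0.04,0,0,0,0,-0.08,0,0,0,0,-0.12,0,0,0,0,-0.15,0,0,0,0,-0.15,0])

```text
time_s: 16.18
eef_pos: [0.5435, 0.0232, 0.2343]
orientation: [1.943, 2.463, 0.003]
wrist_force: [1.1, -0.1, -0.4]
finger_gap: 0.0004
```

```bash
python3 bt.py
python3 - <<'E'
from h import *
from cell import bot,read_camera
for n in("scene","top","wrist"):
    c=read_camera(n);cv2.imwrite(f"pics/{n}9.png",c["img"])
    if n=="scene":cv2.imwrite("pics/sc9z.png",cv2.resize(c["img"][170:350,180:420],None,fx=3.3,fy=3.3))
    if n=="wrist":continue
    W=cloud(c);q=W[...,:2]-O;rx=q@ux;ry=q@uy;z=W[...,2]
    for nm,lo,hi,xa,xb in(("ppl",.122,.131,.1,.24),("button",.105,.116,.14,.2),("plate",.15,.165,.05,.14)):
        m=(z>lo)&(z<hi)&(rx>xa)&(rx<xb)&(abs(ry)<.07)
        if m.sum()>3:print(n,nm,m.sum(),np.percentile(rx[m],[2,50,98]).round(4),np.median(z[m]).round(4))
E
```

```text
236 [0.10825579 0.1108853  0.11229487] rx min [-0.01386831  0.00092562] pp 21 0.02958156984786851
129 [0.10966964 0.11162824 0.1127723 ] rx min [0.16605386 0.18297668] pp 31 0.10666074833043485
[0.54259543 0.02277389 0.23268207] [-0.97003541  0.36277749 -0.45266926] [-0.02220857 -0.14050337 -0.02860976] 16.225
scene ppl 212 [0.1031 0.1058 0.2115] 0.1262
scene button 141 [0.1649 0.182  0.1984] 0.1112
scene plate 182 [0.1028 0.1052 0.1073] 0.1563
top ppl 12 [0.1075 0.1075 0.1077] 0.1279
top plate 64 [0.1048 0.1062 0.1076] 0.1595
```

View pics/sc9z.png

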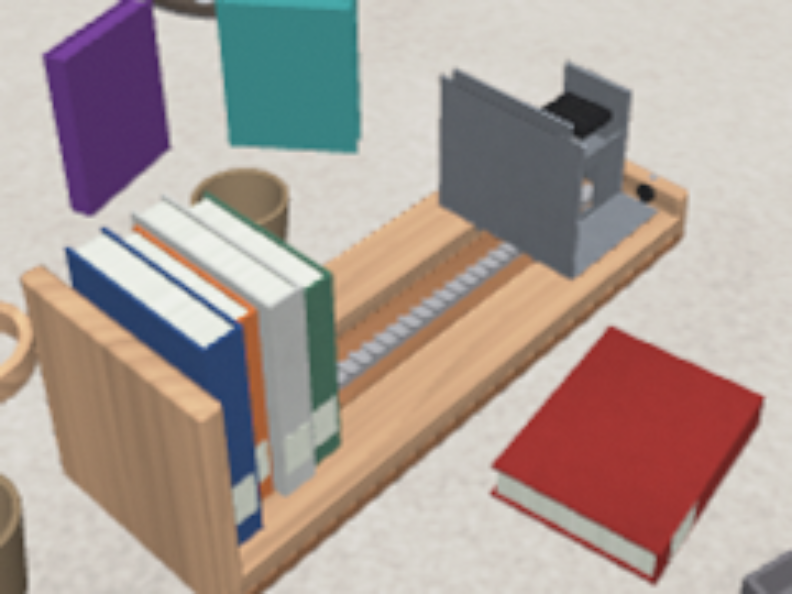

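View pics/wrist9.png

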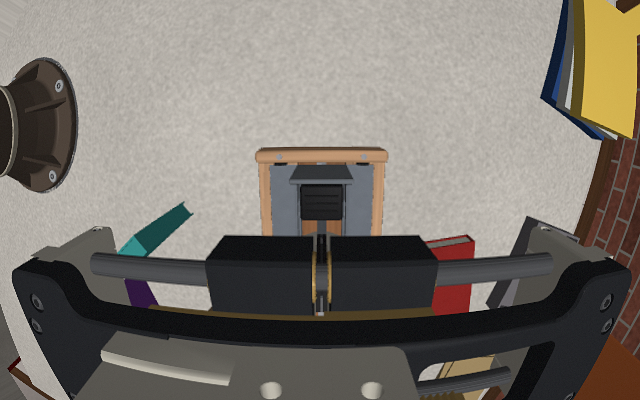

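View pics/top9.png

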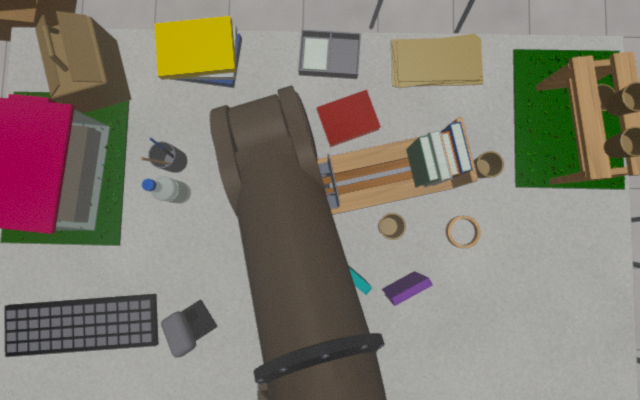

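```bash
python3 -c "
from cell import bot
s=bot.sense();print(s['time_s'],s['wrist_force'],abs(s['qvel']).max());print(bot.finish_job())"
```

```text
16.375 [-0.52839167  0.0693772  -0.53712692] 0.0034901390461349454
the job is handed in; nothing more can be done
None
```

The bookend now stands against the end stop and the button is back up. I handed the job in at 16.4 s, with the arm clear of everything.

With the fingers shut, I pressed the release button 6–7 mm down at about 6–7 N. Keeping it pressed, I slid the bookend about 178 mm towards the end stop. It stopped moving as the push built to over 4 N, although it slides with 1–2 N. I then lifted straight off.

**Last checks:**
- **Bookend:** the button centre is at 181.7 mm along the rack, against 182 mm expected at the stop. The plate face is at about 103 mm, against 102 mm expected.
- **Button:** its top measured 111 mm above the table, so it is fully up.
- **Everything else:** the four books are standing. The returned book, the look-alikes, the pots, the bottle, the pen cup and the tape look unmoved, though in the top view the arm hid part of the turquoise look-alike. I compared these by eye, not by measurement.

**Disagreements:**
- **Fingertip height:** the real fingertips ended about 24 mm above the reported TCP point, so I found the button by camera and force, not from the reported height.
- **Button depth:** it eased up to roughly 5–6 mm down during the last push, close to the 5 mm release point. The final position fits the stop within 1–2 mm.

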